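# Weigh in a jar and scan its label

## Task

Stand the short white jar with the barcode label gently in the middle of the small balance's pan and let go of it. Then take the hand scanner out of its cradle, aim it squarely at the centre of the jar's barcode from about 8 cm away and hold it steady there for a good second. Lay the scanner back down in its cradle the way it lay, and leave the other things on the bench where they stand.

Things in the scene. Friction and masses are not known exactly. Their poses are not given: they have to be found in the camera images.
- jar: the jar to weigh in: straight white plastic cylinder, 60 mm diameter, 80 mm tall with its 20 mm lid of the same diameter, 0.2 kg. The only loose jar with a barcode (dark upright bars); shorter and wider than the other loose white jar. Origin: centre of its underside; z up, x points out through the middle of its label. It may be turned about z while handled
- label (a point): centre of the jar's barcode label, on its side wall: 30 mm out along the jar's x and 32 mm above its underside; label 39 mm wide round the jar, 28 mm tall; axes as the jar's, x points out of the label
- balance: the small open balance in the middle of the bench (not the big one with the glass draught shield at the side), fixed: white housing 180 mm wide (y) with top at 42 mm; it reaches 140 mm from the pan's axis to its -x end (with the display) and 75 mm to its +x end. Origin: on the bench under the pan's centre
- pan (a point): centre of the top face of the balance's round steel pan, 116 mm diameter, 55 mm above the bench
- scanner: light grey hand-held barcode scanner, 0.16 kg, lying in the cradle: handle 32 mm wide (y), 28 mm high (z), from x = -80 to +60 mm, then a head 62 mm wide, 34 mm high, to x = 100 mm, with a dark window on its front face. Origin: on the underside, middle of the handle's width, a good place to grip across y. x: along the reading beam, out of the window; z up
- nose (a point): centre of the scanner's dark window, 100 mm along x and 17 mm up from the scanner's origin; axes as the scanner's, the beam goes along +x. It reads when the beam meets the label's centre within about 1 cm, within about 15 degrees of square, with the window 4 to 12 cm from the label
- cradle: black scanner cradle, fixed: base 150 by 80 mm, 8 mm high, two forked supports 12 mm thick at x = -55 and +45 mm, seats 35 mm high, 40 mm wide between flared cheeks up to 61 mm; 88 mm free between the supports for the fingers. The scanner at home has its origin at x = 0, y = 0, z = 35 mm in this frame and points along +x. Origin: on the bench
- tall_jar: bystander: narrower, taller white jar, 54 mm diameter, 115 mm tall, plain label; origin under its centre
- amber_bottle: bystander: brown glass bottle, 52 mm diameter, 120 mm tall; origin under its centre
- beaker: bystander: glass cup, 68 mm diameter, 85 mm tall; origin under its centre
- mortar: bystander: white ceramic bowl, 90 mm diameter, 45 mm tall; origin under its centre
- weigh_boat: bystander: square white plastic dish, 75 mm, 18 mm tall; origin under its centre
- dropper: bystander: small brown bottle, 32 mm diameter, 70 mm tall; origin under its centre
- spatula: bystander: metal spatula lying flat, 180 mm long along x; origin under its middle
Mind the look-alikes: they are no part of the job. There is more than one size of the scanner; the one meant has the size given above.

How it is judged:
On the way, in this order (a step that is already met when the one before it is completed fails the run):
1. the jar stands upright in the middle of the balance's pan, let go (horizontal distance between jar and pan below 0.025 m and z of jar in the frame of pan between -0.006 and 0.006 m and angle between jar's own z axis and vertical below 0.1 rad and contact force between jar and the fingers below 0.1 N and linear speed of jar below 0.01 m/s), for 0.3 s.
2. the scanner, held in the gripper, is aimed squarely at the centre of the label of the jar on the pan, 4 to 12 cm from it, and held steady for 0.8 s (x of label in the frame of nose between 0.04 and 0.12 m and y of label in the frame of nose between -0.014 and 0.014 m and z of label in the frame of nose between -0.012 and 0.012 m and x of nose in the frame of label above 0.03 m and angle between the x axis of scanner and the x axis of jar, either way round below 0.26 rad and linear speed of scanner below 0.02 m/s and angular speed of scanner below 0.15 rad/s and contact force between scanner and the fingers above 0.5 N and horizontal distance between jar and pan below 0.025 m and z of jar in the frame of pan between -0.006 and 0.006 m and angle between jar's own z axis and vertical below 0.1 rad and contact force between jar and the fingers below 0.1 N), for 0.8 s.
At the end, for the whole second after the job is handed in: The jar stands upright on the pan, within 25 mm of its centre, at rest; the scanner lies at rest down in the cradle's seats, within 15 mm along and 8 mm across and 6 mm in height of where it lay, pointing the same way within 0.1 rad (all of step 1 and x of scanner in the frame of cradle between -0.015 and 0.015 m and y of scanner in the frame of cradle between -0.008 and 0.008 m and z of scanner in the frame of cradle between 0.029 and 0.041 m and angle between the x axis of scanner and the x axis of cradle, either way round below 0.1 rad and x of nose in the frame of cradle above 0.05 m and angle between scanner's own z axis and vertical below 0.1 rad and linear speed of scanner below 0.01 m/s); the robot touches nothing.
It fails at once if the jar is tipped over (more than 0.6 rad) (angle between jar's own z axis and vertical above 0.6 rad).
It fails at once if the jar is dropped or pressed hard on the balance (over 45 N) (contact force between jar and balance above 45 N).
It fails at once if one of the bystanders is moved more than 3 cm (distance of any of tall_jar, amber_bottle, beaker, mortar, weigh_boat, dropper, spatula from where it was at the start of the episode above 0.03 m).
It also fails if it takes over 69 s, if anything falls off the work surface, if the arm or the gripper's body presses on something with over 40 N, if the wrist force passes 120 N, or if a joint passes its speed limit or range.

## Robot

A 6-joint arm with a two-finger parallel gripper is mounted at the origin on the work surface. World frame = base frame: x ahead of the robot, y to its left, z up, the work surface at z = 0. Lengths are in m, angles in rad, forces in N, time in s.
With the tool pointing down it reaches from about 0.275 to 0.75 m from the base axis. Payload 10.2 kg.
Tool frame: the origin (TCP) lies between the finger pads; the fingertips stand manip.tips_ahead ahead of it and the grasp point (between the pads) lies 11 mm behind it (manip.tips_ahead is the distance from the TCP to the fingertips, in m); z points along the fingers, y is the direction in which the jaws open and shut (so a half turn about z gives the same grasp; the last joint's range is limited). The gripper opens to 85 mm and grips with 20 to 120 N. Pads are 22 mm wide; open, the fingers measure 114 mm over their backs; the gripper's body (76 mm by 85 mm) begins 54 mm behind the grasp point. The pads swing forward as they close: fully open they stand 13 mm farther back than shut.
Start: joints at [-1.543, 0.313, 1.498, -0, 1.331, -0.223], TCP at [0.13, -0.509, 0.239] pointing down, gripper open.
Joint ranges: [-2.94, 2.94], [-0.97, 2.17], [0.19, 2.56], [-1.23, 4.37], [0.02, 3.11], [-2.88, 2.88]. Speed limits (rad/s): [2.39, 2.39, 3.01, 3.14, 3.14, 3.14].

## Interface

Orientations are given as [roll, pitch, yaw] about the fixed x, y, z axes, in that order (R = Rz(yaw) Ry(pitch) Rx(roll)).
In Python, from station import manip gives the robot as it stands. The module is installed in compiled form; this text tells all that it offers.
- The arm moves only by the tool arm_command, never from a script. Its arguments are lists of equal length, an entry for each row: "travel": the shift along the world's x, y, z in m, a list of three; "roll": the turn about the world's z in rad; "fingers": the opening, from 0 (shut) to 1 (fully open). In form: {"travel": [[x, y, z], ...], "roll": [roll, ...], "fingers": [fingers, ...]}. A call has 1 to 12 rows; each row shifts and turns the commanded pose from where the row before left it; what a row does not reach is not made up. A row lasts 1/10 s, in which the tool goes at most 50 mm and 8.59 degrees, less where a joint would pass 70% of its speed; a pose out of reach is approached as far as the arm can. A call is refused whole if a number of a shift passes 0.05 or a number of a turn 0.15, either way. A call with a gripper value outside its range is refused whole. The fingers move at their own pace and stop on an object; "newtons" is the grip in N (left out, the last holds). Time passes only in rows, so rows that do not move let the fingers close. It gives the time, the measured TCP pose, the force and the opening at its end, in the units of the state.
- manip.state(): the state, without advancing time (a new reading comes with each control period).
- manip.camera(name): name is "side" or "top" or "wrist"; returns the picture (400x640x3 uint8, red, green, blue); there is no depth.
- manip.camera_params(name): a dict with "fx", "fy", "cx", "cy" (pixels), "pose" (4x4, takes a point from camera to world coordinates). Camera axes: x right, y down, z forward; pixel columns grow to the right and rows downward; lengths in m; the calibration is good to about 2 mm. A picture is of the moment at which its call begins: read the wrist's pose just before it. camera_params takes no time and is no camera call; for the wrist camera it gives the pose at the moment of the call.
- manip.sign_off(): hands the job in, once; it reports no verdict.
The state is a dict: "clock": time; "joint_pos": joint angles; "qvel": joint speeds; "effort": joint torques, N m; "eef_pos": TCP position; "orientation": TCP orientation; "wrist_force": force on the tool from outside, world axes, zero at the start; "moment": the same for the moment, N m; "gripper_width": opening from 0.0 (shut) to 1.0 (fully open).
Only numpy, scipy, OpenCV 4.12 (cv2) and the standard library are available. Lean on these libraries where they do the work, as an engineer would, in place of code of your own. Each camera call takes 0.05 s, during which the arm holds its last target. There are 200 camera calls.

## Working session

There is one attempt and no reset: what is moved stays moved. The work goes in short steps, Python scripts to look and compute and a tool call to move; the robot and the scene stay as the last step left them, time stands still between calls to the robot, and variables do not carry over. Pictures are saved under pics/ and viewed, about 8 in all and at most 12, crops included, and the job is handed in when it is done.

Besides the shell and the picture viewer there is one more tool, called after "Call:" as a command line: name --pt "numbers of a row" for each row, then --argument value for the rest. arm_command: Moves the arm, as the interface text tells. Its arguments: {"type":"object","properties":{"travel":{"type":"array"},"roll":{"type":"array"},"fingers":{"type":"array"},"newtons":{"type":"number"}},"required":["travel","roll","fingers"]}

```bash
mkdir -p pics; cat > h.py <<'E'
from station import manip
import numpy as np, cv2
def snap(n,f):
    im=manip.camera(n); cv2.imwrite('pics/'+f,im[:,:,::-1]); return im
def ray(n,u,v,P=None):
    p=P or manip.camera_params(n); T=np.array(p['pose'])
    d=T[:3,:3]@np.array([(u-p['cx'])/p['fx'],(v-p['cy'])/p['fy'],1]); return T[:3,3],d
def atz(n,u,v,z,P=None):
    o,d=ray(n,u,v,P); return o+d*(z-o[2])/d[2]
def proj(n,X,P=None):
    p=P or manip.camera_params(n); T=np.array(p['pose']); c=T[:3,:3].T@(np.array(X)-T[:3,3])
    return np.array([p['fx']*c[0]/c[2]+p['cx'],p['fy']*c[1]/c[2]+p['cy']])
def tri(*rs):
    A=0;b=0
    for o,d in rs:
        d=d/np.linalg.norm(d);M=np.eye(3)-np.outer(d,d);A=A+M;b=b+M@o
    return np.linalg.solve(A,b)
E
python3 - <<'E'
from h import *
np.set_printoptions(precision=4,suppress=True)
a=snap('top','top.png');b=snap('side','side.png')
for n in ('top','side','wrist'):
    p=manip.camera_params(n);print(n,p['fx'],p['cx'],p['cy'],np.array(p['pose']))
print(manip.state(),manip.tips_ahead)
E
```

```text
top 386.8521713660763 326.68647277259595 206.18654996009965 [[ 0.0034 -0.9959  0.0908  0.4394]
 [-1.     -0.004  -0.0057  0.0215]
 [ 0.006  -0.0907 -0.9959  1.1286]
 [ 0.      0.      0.      1.    ]]
side 518.7795313613082 320.27934433589104 202.42803838904797 [[-0.819  -0.3138  0.4803 -0.2124]
 [-0.5736  0.4261 -0.6996  1.0709]
 [ 0.0149 -0.8485 -0.529   0.8659]
 [ 0.      0.      0.      1.    ]]
wrist 308.90245065075857 320.0193087169106 196.83203769045403 [[ 0.2483 -0.9268 -0.2819  0.2014]
 [-0.9687 -0.2376 -0.0722 -0.4902]
 [-0.0001  0.291  -0.9567  0.373 ]
 [ 0.      0.      0.      1.    ]]
{'clock': 0.1, 'joint_pos': array([-1.5434,  0.3134,  1.4983,  0.    ,  1.331 , -0.2234]), 'qvel': array([-0.0002, -0.0001, -0.0021,  0.0003, -0.0015, -0.0002]), 'effort': array([  0.0019, -41.2905, -26.0145,  -0.0002,   0.0031,  -0.    ]), 'eef_pos': array([ 0.1303, -0.5084,  0.2388]), 'orientation': array([-3.1405, -0.0003,  0.2508]), 'wrist_force': array([ 0.1845, -0.0716,  0.7818]), 'moment': array([-0.0217,  0.0269,  0.0605]), 'gripper_width': 1.000274034409212} 0.008
```

View pics/top.png

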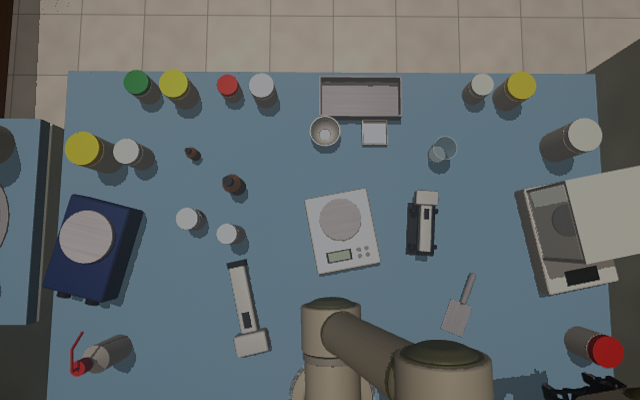

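View pics/side.png

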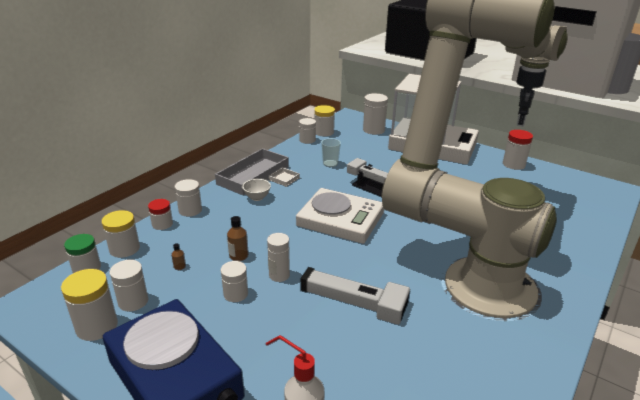

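The two loose white jars are at top (190,219), short and wide, and (229,234), narrow and tall. In the side view they are at (234,282) and (278,257). There are two scanners: a small one in the black cradle at top (425,222), and a larger one lying free at (245,310). I'll enlarge both to confirm.

```bash
python3 - <<'E'
from h import *
a=cv2.imread('pics/top.png');b=cv2.imread('pics/side.png')
def c(im,x,y,w,h,s): return cv2.resize(im[y:y+h,x:x+w],None,fx=s,fy=s,interpolation=cv2.INTER_CUBIC)
A=np.hstack([c(a,170,200,80,60,5),c(a,390,180,80,90,5)[:300*0+450][:450][:300]])
B=np.hstack([c(b,210,225,80,80,5)[:300+100][100*0:300+100][:300],c(b,340,150,80,60,5)])
C=np.vstack([A,B]);print(C.shape);cv2.imwrite('pics/c1.png',C)
C=np.hstack([c(a,290,180,100,100,4),c(b,290,180,100,100,4)]);cv2.imwrite('pics/c2.png',C)
E
```

```text
(600, 800, 3)
```

View pics/c1.png

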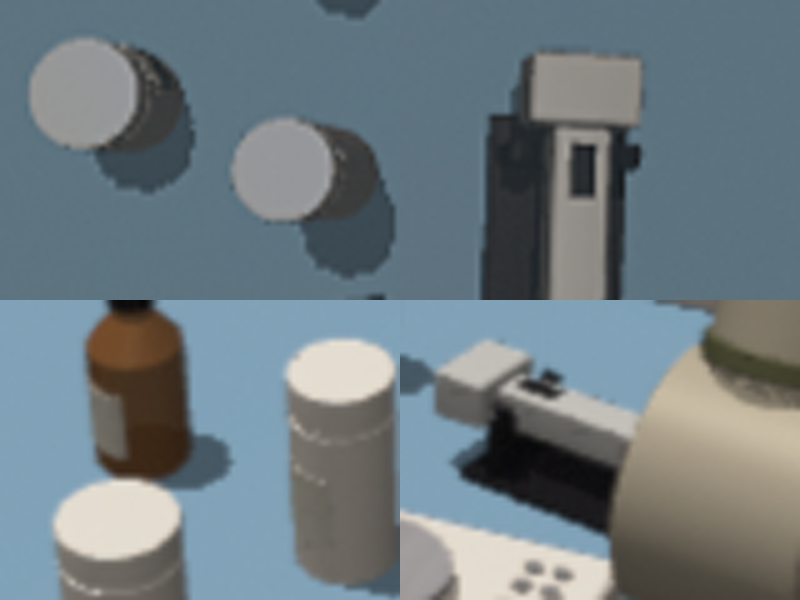

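View pics/c2.png

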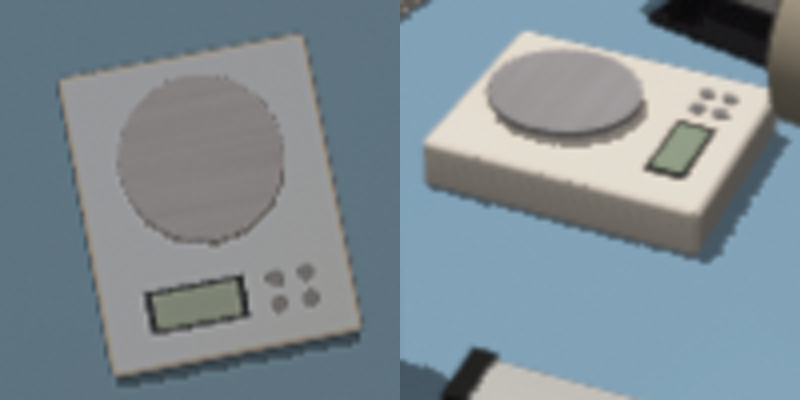

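The short jar's lid centre is at top (186.6,218.6) and side (233.6,268.8). A dark label patch shows on its -y/+x side. The pan centre is at top (340.2,219.5) and side (331.5,202.8). The small scanner's head is on the +x end of the black cradle. I'll work out positions from these.

```bash
python3 - <<'E'
from h import *
np.set_printoptions(precision=4,suppress=True)
o=lambda a,x0,y0,s:((a[0]+.5)/s-.5+x0,(a[1]+.5)/s-.5+y0)
J=tri(ray('top',*o((83,93),170,200,5)),ray('side',*o((118,219),210,225,5)))
T=tri(ray('top',*o((283,169),170,200,5)),ray('side',*o((341,72),210,225,5)))
P=tri(ray('top',*o((201,158),290,180,4)),ray('side',*o((166,91),290,180,4)))
print('jar',J,atz('top',*o((83,93),170,200,5),.08),'tall',T,'pan',P,atz('top',*o((201,158),290,180,4),.055))
for q in ((126,53),(242,58),(238,124),(126,122)): print('head',atz('top',*o(q,390,180,5),.069))
# side head top corners
for q in ((36,77),(85,40),(130,53),(84,92)):print('headside',atz('side',*o(q,340,150,5),.069))
for q in ((60,80),(303,36),(360,328),(115,375)): print('bal',atz('top',*o(q,290,180,4),.042))
for n,u,v,z in(('amber',232,182,.12),('mortar',325,131,.045),('boat',374,133,.018),('beaker',443,148,.085),('spat1',472,275,.005),('spat2',455,320,.005),('big scanner',240,268,.03),('bigs',252,343,.03)):print(n,atz('top',u,v,z))
E
```

```text
jar [0.5    0.3954 0.079 ] [0.5008 0.3958 0.08  ] tall [0.4585 0.2774 0.1135] pan [ 0.5004 -0.0221  0.0536] [ 0.5013 -0.0215  0.055 ]
head [ 0.5813 -0.2281  0.069 ]
head [ 0.5788 -0.2923  0.069 ]
head [ 0.5421 -0.2892  0.069 ]
head [ 0.543  -0.2274  0.069 ]
headside [ 0.5744 -0.2254  0.069 ]
headside [ 0.5766 -0.2903  0.069 ]
headside [ 0.5423 -0.2921  0.069 ]
headside [ 0.538  -0.2264  0.069 ]
bal [0.5568 0.0776 0.042 ]
bal [ 0.5889 -0.0942  0.042 ]
bal [ 0.3839 -0.1328  0.042 ]
bal [0.3511 0.0377 0.042 ]
amber [0.5942 0.2648 0.12  ]
mortar [0.7543 0.0208 0.045 ]
boat [ 0.7569 -0.1231  0.018 ]
beaker [ 0.6966 -0.304   0.085 ]
spat1 [ 0.3447 -0.4037  0.005 ]
spat2 [ 0.218  -0.3513  0.005 ]
big scanner [0.3643 0.2579 0.03  ]
bigs [0.1596 0.22   0.03  ]
```

The jar is at (0.500,0.396), top z 0.079. The pan is at (0.501,-0.022), top z 0.054. The cradled scanner is near (0.48,-0.26). I'll move past the scanner, take a near look there, and continue to the jar.

Call:
arm_command --pt "0.031 0.026 0" --pt "0.031 0.026 0" --pt "0.031 0.026 0" --pt "0.031 0.026 0" --pt "0.031 0.026 0" --pt "0.031 0.026 0" --pt "0.031 0.026 0" --pt "0.031 0.026 0" --pt "0.031 0.026 0" --pt "0.031 0.026 0" --pt "0.031 0.026 0" --pt "0.03 0.022 0" --roll '[0,0,0,0,0,0,0,0,0,0,0,0]' --fingers '[1,1,1,1,1,1,1,1,1,1,1,1]' --newtons 25

```text
clock: 1.3
eef_pos: [0.5024, -0.1989, 0.2391]
orientation: [-3.141, 0.0, 0.251]
wrist_force: [0.2, -0.5, -0.7]
gripper_width: 1.003
```

```bash
python3 - <<'E'
from h import *
import pickle
p=manip.camera_params('wrist');snap('wrist','w1.png');pickle.dump(p,open('w1.pkl','wb'));print(manip.state()['eef_pos'])
E
```

```text
[ 0.50527806 -0.19621038  0.23885376]
```

Call:
arm_command --pt "0.008 0.037 -0.003" --pt "0.008 0.037 -0.003" --pt "0.008 0.037 -0.003" --pt "0.008 0.037 -0.003" --pt "0.008 0.037 -0.003" --pt "0.008 0.037 -0.003" --pt "0.008 0.037 -0.003" --pt "0.008 0.037 -0.003" --pt "0.008 0.037 -0.003" --pt "0.008 0.037 -0.003" --pt "0.008 0.037 -0.003" --pt "0.008 0.037 -0.003" --roll '[-0.07,-0.07,-0.07,-0.07,-0.07,-0.07,-0.07,-0.07,-0.07,-0.07,-0.07,-0.07]' --fingers '[1,1,1,1,1,1,1,1,1,1,1,1]'

```text
clock: 2.55
eef_pos: [0.5973, 0.2449, 0.2028]
orientation: [3.141, 0.0, -0.592]
wrist_force: [0.1, -0.3, 0.0]
gripper_width: 1.005
```

```bash
python3 - <<'E'
from h import *
import pickle
p=manip.camera_params('wrist');snap('wrist','w2.png');pickle.dump(p,open('w2.pkl','wb'));print(manip.state()['eef_pos'],manip.state()['orientation'])
a=cv2.imread('pics/w1.png');b=cv2.imread('pics/w2.png')
print(proj('wrist',[.5,.395,.08],p),proj('wrist',[.48,-.26,.06],pickle.load(open('w1.pkl','rb'))))
c=np.vstack([a[100:400],b[100:400]]);cv2.imwrite('pics/w12.png',c)
E
```

```text
[0.59695973 0.24978847 0.20175707] [-3.14093210e+00  2.15511215e-03 -5.92199319e-01]
[250.28686793 347.00597014] [369.7787121 210.0660772]
```

View pics/w12.png

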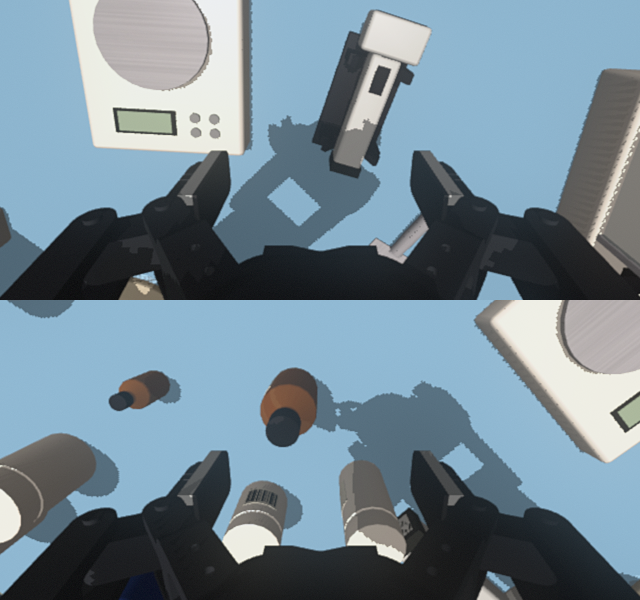

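Wrist view 1 shows the scanner with head corners at (372,110), (431,126), (418,166) and (360,150), and the handle end at about (332..361,266). Wrist view 2 shows the barcode at (264,295) on the short jar. That confirms the jar, since the tall one has a plain label.

```bash
python3 - <<'E'
from h import *
import pickle
np.set_printoptions(precision=4,suppress=True)
p1=pickle.load(open('w1.pkl','rb'));p2=pickle.load(open('w2.pkl','rb'))
for u,v in((264,294),(264,295),(264,297)):
    o,d=ray('wrist',u,v,p2);c=np.array([.5,.3955])
    a=d[:2]@d[:2];b=2*d[:2]@(o[:2]-c);k=(o[:2]-c)@(o[:2]-c)-.0009
    disc=b*b-4*a*k
    t=(-b-np.sqrt(max(disc,0)))/2/a;X=o+t*d;print(disc,X,np.degrees(np.arctan2(*(X[:2]-c)[::-1])))
for q in((372,110),(431,126),(418,166),(360,150)):print('head',atz('wrist',*q,.069,p1))
for q in((366,153),(404,164),(332,265),(361,271)):print('handle',atz('wrist',*q,.063,p1))
for q in((347,132),(412,173),(313,242),(377,266)):print('cradle low',atz('wrist',*q,.008,p1))
a=cv2.imread('pics/w1.png')[90:300,280:460];b=cv2.imread('pics/w2.png')[250:390,200:340]
A=cv2.resize(a,None,fx=2.5,fy=2.5,interpolation=3);B=cv2.resize(b,None,fx=2.5,fy=2.5,interpolation=3)
C=np.zeros((525,800,3),np.uint8);C[:A.shape[0],:450]=A;C[:350,450:]=B;cv2.imwrite('pics/c3.png',C)
E
```

```text
0.0013754065377449692 [0.52   0.3731 0.0308] -48.26716738741583
0.0013899198731366497 [0.5197 0.3729 0.0326] -48.873292518124146
0.001417990439019759 [0.5193 0.3725 0.0361] -50.06766592200286
head [ 0.5794 -0.2302  0.069 ]
head [ 0.5793 -0.2896  0.069 ]
head [ 0.5393 -0.2907  0.069 ]
head [ 0.5402 -0.23    0.069 ]
handle [ 0.5382 -0.2376  0.063 ]
handle [ 0.537  -0.2783  0.063 ]
handle [ 0.4077 -0.2373  0.063 ]
handle [ 0.4085 -0.2711  0.063 ]
cradle low [ 0.5498 -0.2193  0.008 ]
cradle low [ 0.5225 -0.3086  0.008 ]
cradle low [ 0.4043 -0.2149  0.008 ]
cradle low [ 0.3917 -0.3056  0.008 ]
```

View pics/c3.png

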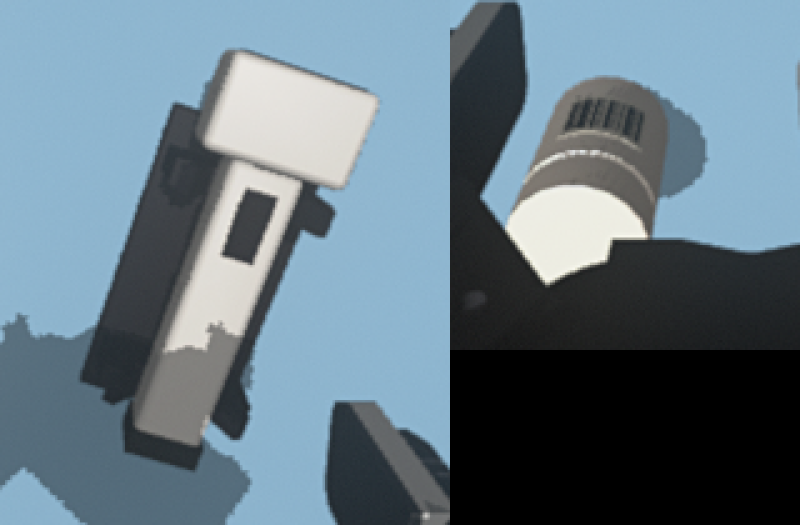

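The barcode's bars are centred at about (262,297), facing about -50°. Now I'll go over the jar, descend and grip.

Call:
arm_command --pt "-0.02 0.029 0" --pt "-0.02 0.029 0" --pt "-0.02 0.029 0" --pt "-0.02 0.029 0" --pt "-0.017 0.029 0" --pt "0 0 0" --pt "0 0 0" --pt "0 0 -0.03" --pt "0 0 -0.03" --pt "0 0 0" --roll '[0,0,0,0,0,0,0,0,0,0]' --fingers '[1,1,1,1,1,1,1,1,1,1]'

```text
clock: 3.6
eef_pos: [0.4994, 0.3863, 0.1392]
orientation: [3.135, 0.004, -0.591]
wrist_force: [-0.3, 0.3, 0.7]
gripper_width: 1.002
```

```bash
python3 - <<'E'
from h import *
import pickle
p2=pickle.load(open('w2.pkl','rb'))
c=np.array([.5,.3955])
for u,v in(((567-450)/2.5+200,115/2.5+250),((642-450)/2.5+200,128/2.5+250),(262,297.5)):
    o,d=ray('wrist',u,v,p2)
    a=d[:2]@d[:2];b=2*d[:2]@(o[:2]-c);k=(o[:2]-c)@(o[:2]-c)-.0009
    t=(-b-np.sqrt(b*b-4*a*k))/2/a;X=o+t*d;print(X,np.degrees(np.arctan2(*(X[:2]-c)[::-1])))
print(manip.state()['eef_pos'],manip.state()['orientation'],manip.state()['joint_pos'])
snap('side','s2.png')
E
```

```text
[0.52951567 0.39013107 0.03231455] -10.309436660717134
[0.50475361 0.36587901 0.03221333] -80.88284043654711
[0.52074583 0.37382951 0.03777769] -46.24882801234174
[0.4994092  0.38633183 0.13920877] [ 3.13457791  0.00364966 -0.59080615] [ 4.73253349e-01  6.34834963e-01  1.27281040e+00 -2.25574365e-04
  1.24185178e+00  2.63491674e+00]
```

Measured y is 9 mm short of target, and joint 6 is near its limit. I'll turn the tool back by +0.6 rad, which doesn't matter on a round jar, and correct y before descending.

Call:
arm_command --pt "0.001 0.009 0" --pt "0 0 0" --pt "0 0 0" --pt "0 0 0" --pt "0 0 0" --pt "0 0 0" --roll '[0.12,0.12,0.12,0.12,0.12,0]' --fingers '[1,1,1,1,1,1]'

```text
clock: 4.25
eef_pos: [0.5024, 0.3972, 0.1454]
orientation: [-3.14, -0.003, 0.011]
wrist_force: [0.6, 0.0, 0.0]
gripper_width: 1.002
```

```bash
python3 - <<'E'
from h import *
snap('top','t2.png');snap('side','s3.png');s=manip.state();print(s['eef_pos'],s['orientation'],s['joint_pos'][5])
print(proj('top',s['eef_pos']),proj('side',s['eef_pos']))
a=cv2.imread('pics/t2.png')[170:270,140:240];b=cv2.imread('pics/s3.png')[200:300,185:285]
cv2.imwrite('pics/c4.png',np.hstack([cv2.resize(x,None,fx=4,fy=4,interpolation=3) for x in(a,b)]))
E
```

```text
[0.50198897 0.39725596 0.14465443] [-3.14078266e+00 -1.72564671e-03  7.07403425e-03] 2.0505427831335648
[176.60049476 216.20808557] [229.42916973 246.12993398]
```

View pics/c4.png

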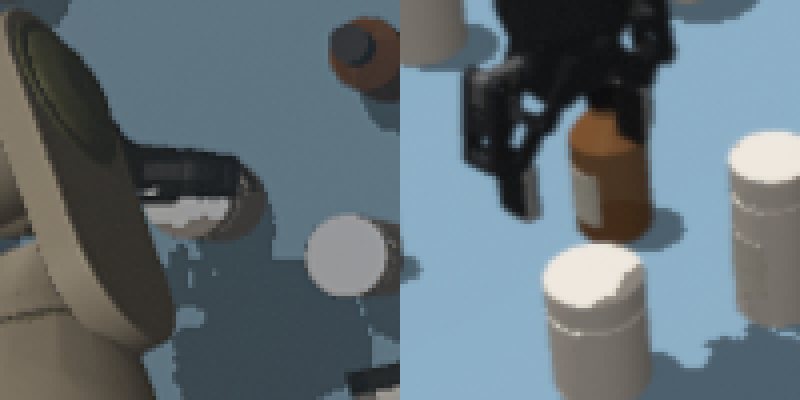

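The side view shows the jaws straddling the jar, with their midpoint at crop (577,180) matching the projected TCP. I'll descend and grip.

Call:
arm_command --pt "-0.001 -0.001 -0.026" --pt "0 0 -0.026" --pt "0 0 -0.026" --pt "0 0 -0.026" --pt "0 0 0" --pt "0 0 0" --pt "0 0 0" --pt "0 0 0" --pt "0 0 0" --pt "0 0 0" --pt "0 0 0" --pt "0 0 0" --roll '[0,0,0,0,0,0,0,0,0,0,0,0]' --fingers '[1,1,1,1,1,0.6,0.5,0.4,0.4,0.4,0.4,0.4]' --newtons 25

```text
clock: 5.55
eef_pos: [0.5013, 0.397, 0.0415]
orientation: [-3.14, -0.003, 0.01]
wrist_force: [-0.5, 0.3, 7.6]
gripper_width: 0.697
```

Gripped: the opening of 0.697 is about 59 mm. Now I'll lift and carry it to the pan, turning the label towards -y.

Call:
arm_command --pt "0 0 0.02" --pt "0 0 0.035" --pt "0 0 0.04" --pt "0 0 0.04" --pt "0 0 0.01" --pt "0 -0.03 0" --pt "0 -0.038 0" --pt "0 -0.038 0" --pt "0 -0.038 0" --pt "0 -0.038 0" --pt "0 -0.038 0" --pt "0 -0.038 0" --roll '[0,0,0,0,0,-0.06,-0.07,-0.07,-0.07,-0.07,-0.07,-0.07]' --fingers '[0.4,0.4,0.4,0.4,0.4,0.4,0.4,0.4,0.4,0.4,0.4,0.4]'

```text
clock: 6.75
eef_pos: [0.4997, 0.1369, 0.1839]
orientation: [3.141, 0.001, -0.472]
wrist_force: [0.8, 0.5, -1.5]
gripper_width: 0.698
```

Call:
arm_command --pt "0 -0.038 0" --pt "0 -0.038 0" --pt "0 -0.038 0" --pt "0 -0.038 0" --pt "0 -0.009 0" --pt "0 0 0" --pt "0 0 0" --roll '[-0.07,-0.07,-0.07,-0.08,0,0,0]' --fingers '[0.4,0.4,0.4,0.4,0.4,0.4,0.4]'

```text
clock: 7.45
eef_pos: [0.5001, -0.0217, 0.1841]
orientation: [-3.142, 0.001, -0.758]
wrist_force: [-1.0, -1.0, -2.1]
gripper_width: 0.693
```

Call:
arm_command --pt "0.001 0 -0.025" --pt "0 0 -0.025" --pt "0 0 -0.02" --pt "0 0 -0.01" --pt "0 0 0" --pt "0 0 -0.002" --pt "0 0 -0.002" --pt "0 0 0" --roll '[0,0,0,0,0,0,0,0]' --fingers '[0.4,0.4,0.4,0.4,0.4,0.4,0.4,0.4]'

```text
clock: 8.25
eef_pos: [0.5015, -0.0226, 0.1007]
orientation: [-3.141, -0.001, -0.759]
wrist_force: [-0.9, 0.1, -1.4]
gripper_width: 0.697
```

Call:
arm_command --pt "0 0 -0.001" --pt "0 0 -0.001" --pt "0 0 0" --roll '[0,0,0]' --fingers '[0.4,0.4,0.4]'

```text
clock: 8.55
eef_pos: [0.5013, -0.0226, 0.0983]
orientation: [3.142, 0.0, -0.759]
wrist_force: [-0.6, -0.3, -1.6]
gripper_width: 0.697
```

Call:
arm_command --pt "0 0 -0.001" --pt "0 0 -0.0005" --pt "0 0 0" --roll '[0,0,0]' --fingers '[0.4,0.4,0.4]'

```text
clock: 8.85
eef_pos: [0.5013, -0.0226, 0.0967]
orientation: [3.142, 0.0, -0.759]
wrist_force: [-0.5, -0.3, -1.9]
gripper_width: 0.695
```

Call:
arm_command --pt "0 0 -0.0005" --pt "0 0 0" --roll '[0,0]' --fingers '[0.4,0.4]'

```text
clock: 9.05
eef_pos: [0.5013, -0.0226, 0.0965]
orientation: [-3.142, -0.0, -0.759]
wrist_force: [-0.6, 0.5, 0.5]
gripper_width: 0.695
```

The force reading changed at z 0.0965, so the jar is on the pan. I'll release, rise, and move to where one wrist view covers both the label and the scanner.

Call:
arm_command --pt "0 0 0" --pt "0 0 0" --pt "0 0 0" --pt "0 0 0" --pt "0 0 0" --pt "0 0 0.02" --pt "0 0 0.03" --pt "0 0 0.04" --pt "0 0 0.035" --roll '[0,0,0,0,0,0,0,0,0]' --fingers '[0.8,0.9,1,1,1,1,1,1,1]'

```text
clock: 9.95
eef_pos: [0.5012, -0.0226, 0.2231]
orientation: [-3.141, -0.0, -0.759]
wrist_force: [0.7, -0.2, 0.1]
gripper_width: 1.0
```

Call:
arm_command --pt "-0.009 -0.033 0" --pt "-0.009 -0.033 0" --pt "-0.009 -0.033 0" --pt "-0.009 -0.033 0" --pt "-0.009 -0.033 0" --pt "-0.009 -0.033 0" --pt "-0.007 -0.03 0" --pt "0 0 0" --pt "0 0 0" --roll '[0.11,0.11,0.11,0.11,0.11,0.11,0.1,0,0]' --fingers '[1,1,1,1,1,1,1,1,1]'

```text
clock: 10.85
eef_pos: [0.4401, -0.2506, 0.2211]
orientation: [-3.141, 0.0, -0.002]
wrist_force: [0.0, 0.3, 0.3]
gripper_width: 0.998
```

```bash
python3 - <<'E'
from h import *
import pickle
s=manip.state();p=manip.camera_params('wrist');snap('wrist','w3.png');pickle.dump(p,open('w3.pkl','wb'));print(s['eef_pos'],s['orientation'],s['joint_pos'])
E
```

```text
[ 0.44013262 -0.25057168  0.22112261] [-3.14103005e+00  1.97774755e-04 -1.58619106e-03] [-7.49386871e-01  2.87424147e-01  1.58078046e+00  2.90720277e-04
  1.27391565e+00  8.22910582e-01]
```

View pics/w3.png

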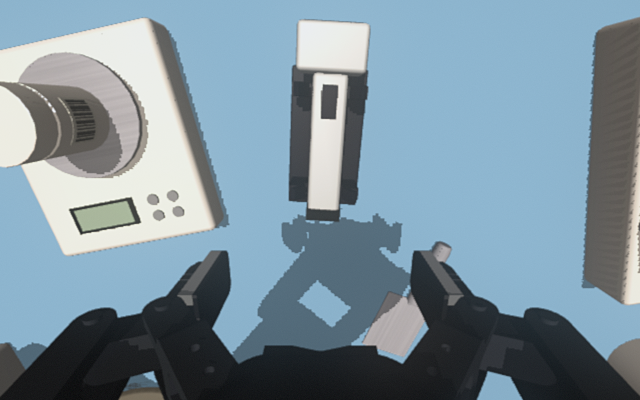

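The wrist view shows the jar standing on the pan with its barcode at about (80,120). The scanner's head corners are (299,20), (370,23), (366,73) and (296,69), and the handle's rear top corners are (308,208) and (339,210).

```bash
python3 - <<'E'
from h import *
import pickle
np.set_printoptions(precision=4,suppress=True)
p=pickle.load(open('w3.pkl','rb'));im=cv2.imread('pics/w3.png',0).astype(int)
for r in (30,45,60): # head rows
    g=im[r,270:400];d=np.diff(g);l=270+d.argmax();rr=270+d.argmin();print('head',r,l,rr,atz('wrist',l+.5,r,.069,p),atz('wrist',rr+.5,r,.069,p))
for r in (95,120,150,180,200):
    g=im[r,300:360];d=np.diff(g);l=300+d.argmax();rr=300+d.argmin();a,b=atz('wrist',l+.5,r,.063,p),atz('wrist',rr+.5,r,.063,p);print('h',r,l,rr,a,b,(a+b)/2)
for c in(310,330,350):
    d=np.diff(im[5:110,c]);print('front',atz('wrist',c,5+d.argmax()+.5,.069,p),d.argmax()+5,d.argmin()+5)
c=np.array([.5013,-.0226])
for u,v in((80,120),(78,99),(80,143)):
    o,d=ray('wrist',u,v,p)
    a=d[:2]@d[:2];b=2*d[:2]@(o[:2]-c);k=(o[:2]-c)@(o[:2]-c)-.0009
    t=(-b-np.sqrt(max(0,b*b-4*a*k)))/2/a;X=o+t*d;print(X,np.degrees(np.arctan2(*(X[:2]-c)[::-1])))
cv2.imwrite('pics/c5.png',np.hstack([cv2.resize(im.astype(np.uint8)[60:180,0:120],None,fx=4,fy=4,interpolation=3)]))
E
```

```text
head 30 297 368 [ 0.5716 -0.2323  0.069 ] [ 0.5715 -0.2914  0.069 ]
head 45 297 367 [ 0.5602 -0.2321  0.069 ] [ 0.5601 -0.2911  0.069 ]
head 60 296 365 [ 0.5486 -0.231   0.069 ] [ 0.5485 -0.2899  0.069 ]
h 95 337 320 [ 0.5203 -0.2667  0.063 ] [ 0.5203 -0.2514  0.063 ] [ 0.5203 -0.2591  0.063 ]
h 120 310 344 [ 0.4985 -0.2422  0.063 ] [ 0.4984 -0.2735  0.063 ] [ 0.4985 -0.2578  0.063 ]
h 150 309 342 [ 0.4709 -0.241   0.063 ] [ 0.4709 -0.2722  0.063 ] [ 0.4709 -0.2566  0.063 ]
h 180 308 340 [ 0.4418 -0.2397  0.063 ] [ 0.4417 -0.2708  0.063 ] [ 0.4418 -0.2552  0.063 ]
h 200 307 338 [ 0.4214 -0.2384  0.063 ] [ 0.4213 -0.2692  0.063 ] [ 0.4214 -0.2538  0.063 ]
front [ 0.5786 -0.2428  0.069 ] 20 69
front [ 0.5378 -0.2596  0.069 ] 73 84
front [ 0.5771 -0.2759  0.069 ] 22 71
[ 0.5003 -0.0526  0.0924] -91.93522740673028
[ 0.5169 -0.0482  0.0837] -58.58002873836134
[ 0.4808 -0.0445  0.0876] -133.0342971815203
```

View pics/c5.png

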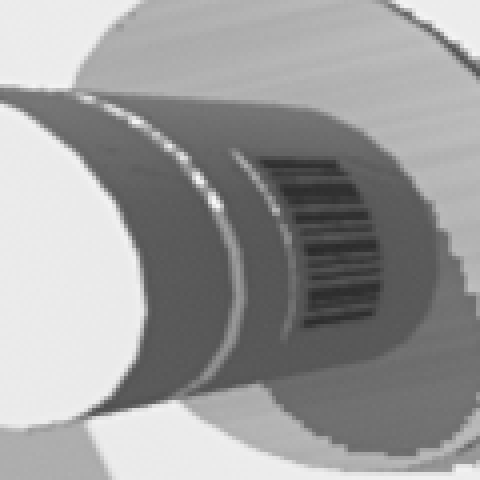

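The handle axis passes through (0.4785,-0.257) with yaw -0.052. I'll grip it 10 mm ahead of its origin, nearer its centre of mass and still between the supports. First I'll hover above it.

Call:
arm_command --pt "0.024 -0.0035 -0.02" --pt "0.0245 -0.0035 -0.02" --pt "0 0 -0.03" --pt "0 0 -0.02" --pt "0 0 0" --pt "0 0 0" --roll '[-0.025,-0.025,0,0,0,0]' --fingers '[1,1,1,1,1,1]' --newtons 40

```text
clock: 11.5
eef_pos: [0.4893, -0.257, 0.1321]
orientation: [3.141, -0.001, -0.049]
wrist_force: [-0.4, -0.3, 0.6]
gripper_width: 1.001
```

```bash
python3 - <<'E'
from h import *
import pickle
p=pickle.load(open('w3.pkl','rb'))
c=np.array([.5013,-.0226])
for u,v in((75.5,100.7),(87.5,140),(80,121),(87,119.7)):
    o,d=ray('wrist',u,v,p)
    a=d[:2]@d[:2];b=2*d[:2]@(o[:2]-c);k=(o[:2]-c)@(o[:2]-c)-.0009
    t=(-b-np.sqrt(max(0,b*b-4*a*k)))/2/a;X=o+t*d;print(X,np.degrees(np.arctan2(*(X[:2]-c)[::-1])))
im=snap('wrist','w4.png');q=manip.camera_params('wrist');s=manip.state();print(s['eef_pos'],s['orientation'])
g=cv2.cvtColor(im,cv2.COLOR_RGB2GRAY).astype(int)
for X in ([.56,-.2613,.069],[.52,-.2592,.063],[.50,-.258,.063]):
    u,v=proj('wrist',X,q);r=int(round(v));print(u,v,[ (270+i,int(x)) for i,x in enumerate(np.diff(g[r,270:380])) if abs(x)>25])
E
```

```text
[ 0.51555131 -0.04899887  0.08793411] -61.63780079781684
[ 0.48253113 -0.04600362  0.08011898] -128.72836889889751
[ 0.49949366 -0.05254557  0.09262547] -93.45193723646085
[ 0.50012263 -0.05257689  0.08445273] -92.24919135846211
[ 0.48943011 -0.25736946  0.1326901 ] [ 3.14042676e+00 -1.63432880e-03 -4.87937143e-02]
320.17801689748336 107.73967974258434 [(272, 30), (368, -26)]
319.9173213765069 169.66209102396076 [(273, -40), (274, -57), (296, 27), (297, 65), (298, 41), (308, -30), (309, -89), (310, -50), (330, 41), (331, 84), (332, 36), (342, -32), (343, -54), (344, -30), (369, 41), (370, 33)]
319.59207261773855 198.16821061263354 [(274, -41), (275, -71), (297, 51), (298, 54), (309, -44), (310, -98), (330, 95), (331, 50), (341, -28), (342, -52), (343, -38), (365, 65), (366, 34)]
```

The label faces about -94°, and the handle centre in the near view agrees with the prediction to within 0.5 px. I'll descend and grip.

Call:
arm_command --pt "-0.001 0 -0.035" --pt "0 0 -0.035" --pt "0 0 -0.024" --pt "0 0 0" --pt "0 0 0" --pt "0 0 0" --pt "0 0 0" --pt "0 0 0" --pt "0 0 0" --pt "0 0 0" --pt "0 0 0" --pt "0 0 0" --roll '[0,0,0,0,0,0,0,0,0,0,0,0]' --fingers '[1,1,1,1,0.6,0.4,0.3,0.2,0.1,0.1,0.1,0.1]' --newtons 40

```text
clock: 12.75
eef_pos: [0.4883, -0.258, 0.0386]
orientation: [3.14, -0.002, -0.049]
wrist_force: [-0.2, 1.0, 6.9]
gripper_width: 0.37
```

Gripped at an opening of 0.37, about 31 mm. The home TCP is (0.4883,-0.258,0.0386) with yaw -0.049. I'll lift it and turn it towards the label.

Call:
arm_command --pt "0 0 0.01" --pt "0 0 0.02" --pt "0 0 0.03" --pt "0 0 0.02" --pt "0 0 0" --pt "0 0 0" --pt "0 0 0" --pt "0 0 0" --pt "0 0 0" --pt "0 0 0" --pt "0 0 0" --pt "0 0 0" --roll '[0,0,0,0,0.06,0.12,0.12,0.12,0.12,0.12,0.12,0.12]' --fingers '[0.1,0.1,0.1,0.1,0.1,0.1,0.1,0.1,0.1,0.1,0.1,0.1]'

```text
clock: 13.95
eef_pos: [0.4877, -0.2575, 0.1178]
orientation: [-3.141, -0.0, 0.856]
wrist_force: [0.1, 0.0, -1.8]
gripper_width: 0.369
```

Call:
arm_command --pt "0 0.01 0" --pt "0 0.01 0" --pt "0 0.01 0" --pt "0 0.01 0" --pt "0 0 0" --pt "0 0 -0.02" --pt "0 0 -0.02" --pt "0 0 -0.005" --pt "0 0 0" --roll '[0.12,0.12,0.12,0.12,0.12,0.05,0,0,0]' --fingers '[0.1,0.1,0.1,0.1,0.1,0.1,0.1,0.1,0.1]'

```text
clock: 14.85
eef_pos: [0.4876, -0.2174, 0.0723]
orientation: [-3.141, -0.001, 1.501]
wrist_force: [-0.1, 0.3, -0.8]
gripper_width: 0.374
```

```bash
python3 - <<'E'
from h import *
import pickle
s=manip.state();print(s['eef_pos'],s['orientation'],s['gripper_width'],s['joint_pos'][5])
p=manip.camera_params('wrist');pickle.dump(p,open('w5.pkl','wb'))
w=snap('wrist','w5.png');snap('side','s5.png');snap('top','t5.png')
print(proj('side',[.5,-.05,.087]),proj('top',[.5,-.05,.087]),proj('wrist',[.4992,-.0525,.0865],p),proj('wrist',[.494,-.1277,.0865],p))
b=cv2.imread('pics/s5.png')[140:260,280:400];a=cv2.imread('pics/w5.png')[:300,120:520]
C=np.hstack([cv2.resize(a,(533,400)),cv2.resize(b,(267*1,267))if 0 else cv2.copyMakeBorder(cv2.resize(b,(267,267)),0,133,0,0,0)])
cv2.imwrite('pics/c6.png',C)
E
```

```text
[ 0.48757175 -0.21744352  0.07226702] [-3.14062892e+00 -6.35735632e-04  1.50058014e+00] 0.374143313984191 -0.5689108132779681
[336.41990136 188.84080628] [350.92746736 218.96560144] [ 322.82933856 -232.08334497] [322.47355808  55.82808929]
```

View pics/c6.png

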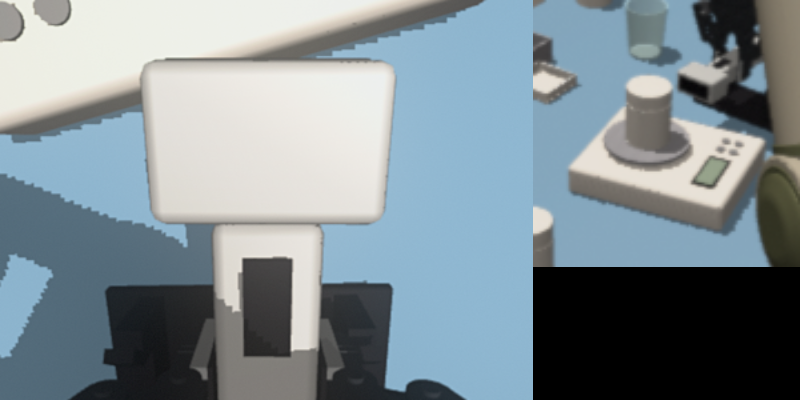

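The head is centred at wrist column 322, as predicted for the nose. In the side view the window at about (350.6,176.9) faces the jar's wall. I'll check the droop numerically.

```bash
python3 - <<'E'
from h import *
import pickle
p=pickle.load(open('w5.pkl','rb'))
b=np.array([np.cos(1.5),np.sin(1.5)]);n=np.array([.4876,-.2174])+.09*b
print('nose',n,'side',proj('side',[*n,.0857]))
for z in(.0957,.1027,.1097):print(z,proj('wrist',[*n,z],p),proj('wrist',[*(n-.04*b),z],p))
g=cv2.cvtColor(cv2.imread('pics/w5.png'),6).astype(int)
print(g[30:60,322].tolist(),g[150:180,322].tolist())
L=cv2.resize(cv2.imread('pics/s5.png')[155:200,325:375],None,fx=10,fy=10,interpolation=3);cv2.imwrite('pics/c7.png',L)
E
```

```text
nose [ 0.49396635 -0.12762545] side [352.01915426 179.4742773 ]
0.0957 [322.54988253  51.51629908] [322.20242729 171.17449649]
0.1027 [322.71343542  47.89305034] [322.32613082 175.49049145]
0.1097 [322.90191055  43.71768984] [322.46647629 180.38712117]
[213, 210, 203, 200, 193, 178, 164, 148, 133, 119, 109, 107, 107, 99, 104, 135, 170, 195, 203, 207, 211, 217, 221, 226, 229, 233, 236, 237, 236, 236] [224, 225, 225, 224, 223, 224, 223, 223, 224, 222, 216, 209, 200, 191, 181, 173, 157, 124, 158, 190, 198, 198, 203, 207, 211, 216, 220, 223, 226, 226]
```

View pics/c7.png

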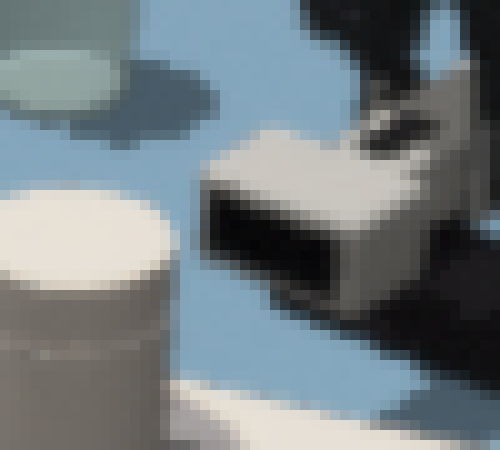

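The window centre is at side (351.8,178.2) against a predicted (352.0,179.5). That puts it within about 4 mm vertically, against a tolerance of 12 mm. I'll hold steady for the reading.

Call:
arm_command --pt "0 0 0" --pt "0 0 0" --pt "0 0 0" --pt "0 0 0" --pt "0 0 0" --pt "0 0 0" --pt "0 0 0" --pt "0 0 0" --pt "0 0 0" --pt "0 0 0" --pt "0 0 0" --pt "0 0 0" --roll '[0,0,0,0,0,0,0,0,0,0,0,0]' --fingers '[0.1,0.1,0.1,0.1,0.1,0.1,0.1,0.1,0.1,0.1,0.1,0.1]'

```text
clock: 16.2
eef_pos: [0.4878, -0.2176, 0.0723]
orientation: [-3.142, -0.0, 1.501]
wrist_force: [-0.1, -0.6, -1.5]
gripper_width: 0.373
```

Call:
arm_command --pt "0 0 0.015" --pt "0 0 0.02" --pt "0 0 0.01" --pt "0 -0.01 0" --pt "0 -0.01 0" --pt "0 -0.01 0" --pt "0 -0.01 0" --pt "0 0 0" --pt "0 0 0" --pt "0 0 0" --pt "0 0 0" --pt "0 0 0" --roll '[0,0,0,-0.06,-0.12,-0.12,-0.12,-0.12,-0.12,-0.12,-0.12,-0.12]' --fingers '[0.1,0.1,0.1,0.1,0.1,0.1,0.1,0.1,0.1,0.1,0.1,0.1]'

```text
clock: 17.4
eef_pos: [0.4877, -0.2575, 0.117]
orientation: [-3.141, 0.0, 0.476]
wrist_force: [-0.3, -0.8, -0.9]
gripper_width: 0.37
```

Call:
arm_command --pt "0 0 0" --pt "0 0 0" --pt "0 0 0" --pt "0 0 0" --pt "0 0 0" --pt "0 0 0" --pt "0 0 0" --roll '[-0.12,-0.12,-0.12,-0.12,-0.05,0,0]' --fingers '[0.1,0.1,0.1,0.1,0.1,0.1,0.1]'

```text
clock: 18.1
eef_pos: [0.4877, -0.2575, 0.1171]
orientation: [-3.141, 0.0, -0.048]
wrist_force: [-0.7, -0.8, -2.1]
gripper_width: 0.366
```

The pose is back above home to within 0.6 mm. I'll lower the scanner into the cradle.

Call:
arm_command --pt "0.0006 -0.0005 -0.02" --pt "0 0 -0.025" --pt "0 0 -0.015" --pt "0 0 -0.008" --pt "0 0 -0.004" --pt "0 0 -0.003" --pt "0 0 -0.002" --pt "0 0 0" --roll '[0,0,0,0,0,0,0,0]' --fingers '[0.1,0.1,0.1,0.1,0.1,0.1,0.1,0.1]'

```text
clock: 18.9
eef_pos: [0.4885, -0.2582, 0.0406]
orientation: [3.141, -0.0, -0.049]
wrist_force: [0.4, -0.9, -1.2]
gripper_width: 0.37
```

Call:
arm_command --pt "0 0 -0.001" --pt "0 0 -0.001" --pt "0 0 0" --roll '[0,0,0]' --fingers '[0.1,0.1,0.1]'

```text
clock: 19.2
eef_pos: [0.4885, -0.2582, 0.0386]
orientation: [3.141, -0.0, -0.049]
wrist_force: [-0.6, 0.2, -0.3]
gripper_width: 0.371
```

Call:
arm_command --pt "0 0 0" --pt "0 0 0" --pt "0 0 0" --pt "0 0 0" --pt "0 0 0" --pt "0 0 0.02" --pt "0 0 0.04" --pt "0 0 0.04" --pt "-0.024 0.004 0.04" --pt "-0.025 0.004 0.04" --pt "0 0 0" --pt "0 0 0" --roll '[0,0,0,0,0,0,0,0,0.025,0.025,0,0]' --fingers '[0.5,0.8,1,1,1,1,1,1,1,1,1,1]'

```text
clock: 20.4
eef_pos: [0.4393, -0.2502, 0.2188]
orientation: [3.141, -0.001, 0.0]
wrist_force: [0.1, -0.6, -1.3]
gripper_width: 0.993
```

```bash
python3 - <<'E'
from h import *
p=manip.camera_params('wrist');im=snap('wrist','w6.png');g=cv2.cvtColor(im,7).astype(int);s=manip.state();print(s['eef_pos'],s['wrist_force'])
for x,z in((.5716,.069),(.5486,.069),(.4985,.063),(.4418,.063),(.4214,.063)):
    u,v=proj('wrist',[x,-.258,z],p);r=int(round(v));d=np.diff(g[r,280:380]);w=[280+i for i in range(99) if abs(d[i])>35];l,rr=280+d[:50].argmax(),330+d[50:].argmin()
    a,b=atz('wrist',l+.5,r,z,p),atz('wrist',rr+.5,r,z,p);print(l,rr,a,b,(a+b)/2)
for c in(312,345):
    d=np.diff(g[:110,c]);print('front',atz('wrist',c,d.argmax()+.5,.069,p))
E
```

```text
[ 0.4392978  -0.24997282  0.21771195] [-0.2748031   0.91431283 -0.84763589]
298 370 [ 0.57124283 -0.23293702  0.069     ] [ 0.57128921 -0.2923606   0.069     ] [ 0.57126602 -0.26264881  0.069     ]
298 367 [ 0.54845859 -0.23248527  0.069     ] [ 0.54849459 -0.29090729  0.069     ] [ 0.54847659 -0.26169628  0.069     ]
312 346 [ 0.49887573 -0.24387547  0.063     ] [ 0.4988838  -0.27487621  0.063     ] [ 0.49887976 -0.25937584  0.063     ]
309 341 [ 0.44171685 -0.24059717  0.063     ] [ 0.44171241 -0.27148905  0.063     ] [ 0.44171463 -0.25604311  0.063     ]
308 340 [ 0.42148437 -0.23942062  0.063     ] [ 0.42147534 -0.27091957  0.063     ] [ 0.42147985 -0.2551701   0.063     ]
front [ 0.57895712 -0.24413027  0.069     ]
front [ 0.53703901 -0.27212353  0.069     ]
```

View pics/w6.png

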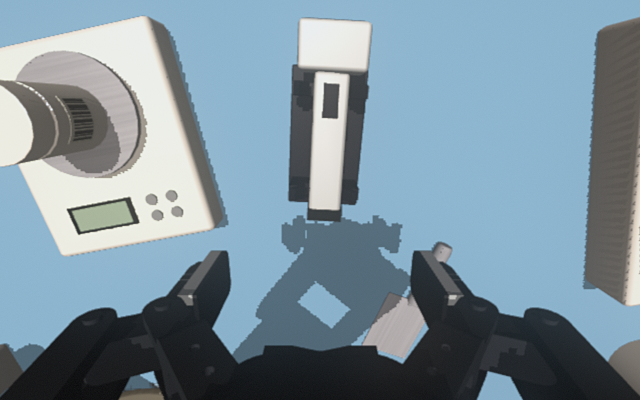

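The scanner lies in the cradle within about 1.5 mm of its original place, and the jar stands on the pan. The robot is clear, so I'm handing in.

```bash
python3 -c "
from station import manip
print(manip.sign_off())"
```

```text
the job is handed in; nothing more can be done
None
```

The job is handed in, after about 20 s on the robot clock; the hand-in gave no verdict.

- **Jar:** I set the barcode jar upright on the small balance's pan and let go. It stands about 1 mm from the measured pan centre, with the label facing about -94° (towards -y).
- **Scan:** I gripped the small scanner from its cradle and aimed it at the label from about 7.5 cm. I held it still for more than 1.3 s. There was no read signal, so the aim rests on my measurements.
- **Scanner return:** I laid the scanner back in its cradle. The last wrist picture shows it about 1 mm from where it lay, pointing the same way within about 0.01 rad. The gripper was open and clear.

**Disagreements between checks, all well inside the tolerances:**
- The scanner window appeared up to about 4 mm higher than predicted, against 12 mm allowed.
- Estimates of the label's direction varied between about -90° and -95°, against about 15° allowed.

I did not measure the bystanders again at the end. The planned moves kept clear of them, and no unexpected contact forces showed.

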